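# Third hand: hold the bottle bracket against the supply unit for screwing

### The arm

A 6-joint arm with a two-finger parallel gripper is mounted at the origin on the work surface. World frame = base frame: x ahead of the robot, y to its left, z up, the work surface at z = 0. Lengths are in m, angles in degrees, forces in N, time in s.
With the tool pointing down it reaches from about 0.3 to 0.775 m from the base axis. Payload 14.6 kg.
Tool frame: the origin (TCP) lies at the centre of the arm's flange, where the gripper is bolted on; the fingertips stand 199 mm ahead of it and the grasp point (between the pads) lies 180 mm ahead of it; z points along the fingers, y is the line along which they close (so a half turn about z gives the same grasp; the last joint's range is limited). The gripper opens to 94 mm and grips with 3 to 60 N. Pads are 16 mm wide; open, the fingers measure 119 mm over their backs; the gripper's body (75 mm by 177 mm) begins 78 mm behind the grasp point.
Start: joints at [60.012, 17.183, 87.147, -0, 75.671, -3.816], TCP at [0.243, 0.494, 0.405] pointing down, gripper open.
Joint ranges: [-173.82, 173.82], [-45.26, 126.66], [13.44, 144.39], [-59.66, 239.66], [0, 175.72], [-146.38, 146.38]. Speed limits (degrees/s): [127.2, 127.2, 147.25, 180, 180, 180].

### API

Orientations are given as [roll, pitch, yaw] about the fixed x, y, z axes, in that order (R = Rz(yaw) Ry(pitch) Rx(roll)).
In Python, from plant import ctrl gives the robot as it stands.
- The arm moves only by the shell command python3 -m handwheel 'ROWS'. ROWS is JSON, a list that holds one entry, the list of rows, each a list of 7 numbers: the opening, from -1 (shut) to 1 (fully open), then the shift along the world's x, y, z in cm, then the turn, a rotation vector about the world's x, y, z in rad. A call has 1 to 20 rows; each row is the pose to reach, as a shift and turn from the pose commanded when the call began; what a row does not reach only later rows make up. A row lasts 1/10 s, in which the tool goes at most 50 mm and 8.59 degrees, less where a joint would pass 70% of its speed; a pose out of reach is approached as far as the arm can. A call with a gripper value outside its range is refused whole. The fingers move at their own pace and stop on an object; the grip force is fixed at half the most. Time passes only in rows, so rows that repeat a pose let the fingers close. It gives the time, the measured TCP pose, the force, the opening and the grip force at its end, in the units of the state.
- ctrl.get_state(): the state, without advancing time (a new reading comes with each control period).
- ctrl.read_camera(name): name is "scene" or "side" or "wrist"; returns (picture, depth): 384x512x3 uint8, red, green, blue; 384x512 float32, m along the optical axis (not along the pixel's ray), 0 where there is no reading.
- ctrl.camera_info(name): a dict with "fx", "fy", "cx", "cy" (pixels), "rvec" (rotation vector, rad) and "tvec" (3), from world to camera coordinates, as OpenCV has them; the wrist camera has in their place "hand_eye" (4x4, takes a point from camera to tool coordinates, whose origin is the TCP and whose axes are the flange's). Camera axes: x right, y down, z forward; pixel columns grow to the right and rows downward; lengths in m; the calibration is good to about 2 mm. A picture is of the moment at which its call begins: read the wrist's pose just before it. camera_info takes no time and is no camera call.
- ctrl.hand_in(): hands the job in; it is judged then, once.
The state is a dict: "clock": time; "joint_pos": joint angles; "qd": joint speeds; "tau": joint torques, N m; "tool_pos": TCP position; "orientation": TCP orientation; "contact_force": force on the tool from outside, world axes, zero at the start; "torque": the same for the moment, N m; "opening": finger opening in m; "grasp_force": force on a finger pad.
Only numpy, scipy, OpenCV 4.12 (cv2) and the standard library are available. Lean on these libraries where they do the work, as an engineer would, in place of code of your own. Each camera call takes 0.05 s, during which the arm holds its last target. There are 200 camera calls.

### The job

I am about to screw the steel bottle bracket to the side of the white supply unit and need a third hand: pick the bracket up by its front rail and press its back plate flat and upright against the drilled side, with its two screw holes over the two pilot holes. Push steadily with about 10 newtons (a full litre bottle's weight), without ramming it, keep that push unbroken for at least three seconds, and finish while still holding it there, gripped and pushing: do not let go. Leave everything else on the table where it is.

Things in the scene. Friction and masses are not known exactly. Their poses are not given: they have to be found in the camera images.
- bracket: loose stainless wall bracket for a pump bottle, upright basket 84 wide (x), 90 deep (y), 100 mm high, 0.32 to 0.52 kg. Origin: centre of underside, z up. Back plate 84 x 100 x 4 mm, its back face at y = -45 mm, starting roughly towards the room's -y; tray floor 4 mm with 14 to 16 mm rims; hoop of bars at 72 to 92 mm height, front rail at y = +40 mm; 76 mm free between plate and rail
- rail (a point): centre of the bracket's front rail, a bar 84 mm long (bracket x), 10 mm thick (bracket y) and 20 mm high, its top 92 mm above the bracket's underside; the place to grip from above, one finger inside the basket and one outside. Axes as the bracket's. It is 85 mm in front of the plate's back face
- hole_near (a point): centre of one of the two screw holes (12 mm diameter, through) on the back face of the bracket's back plate: bracket x = -25 mm, y = -45 mm, z = 52 mm
- hole_far (a point): centre of the other screw hole on the back face of the back plate: bracket x = +25 mm, y = -45 mm, z = 52 mm
- unit: white-painted board desktop supply unit, fixed to the table: 240 mm along its x, 200 mm along its y, 185 mm high, open towards its +x with packs on two levels. Origin at the centre of its underside, z up. Its +y side (plane at y = +100 mm) is the plain rigid side with the two pilot holes
- pilot_near (a point): one of two dark pilot holes, 6 mm across, in the +y side of the unit: unit x = -25 mm, y = +100 mm, 132 mm above the table; the bracket's hole_near goes over it
- pilot_far (a point): the other pilot hole: unit x = +25 mm, y = +100 mm, 132 mm above the table; hole_far goes over it. With the holes over the pilots the bracket hangs with its underside 80 mm above the table, its axes parallel to the unit's
- rack: clear sample-tube rack 130 x 88 mm, 50 high, with six red-capped tubes standing in it to 110 mm height; origin at the centre of its underside. Not part of the job; leave it where it is
- pump_a: white pump bottle of hand sanitiser, body 70 x 70 mm and 145 high, 215 mm high with its pump; origin at the centre of its underside. Not part of the job; leave it where it is
- pump_b: white pump bottle of hand sanitiser, body 70 x 70 mm and 145 high, 215 mm high with its pump; origin at the centre of its underside. Not part of the job; leave it where it is
- jar: clear capped specimen jar, 54 mm diameter, 62 mm high; origin at the centre of its underside; leave it
- tape: roll of green marking tape lying flat, 96 mm outside diameter, 24 mm high; origin at the centre of its underside; leave it
- driver: screwdriver with black handle lying on the table, 190 mm long along its x, handle to -x, origin under its middle; leave it for the person
- dish: small round steel dish with two screws, 72 mm across, 16 mm high; origin at the centre of its underside; leave it for the person
There are look-alikes about, which are no part of the job. What is shaped like the bracket but blue is not meant.

How it is judged (in metres and radians):
On the way, in this order (a step that is already met when the one before it is completed fails the run):
1. the bracket is lifted clear of the table in the fingers (height (world z) of bracket above 0.025 m and contact force between the fingers and bracket above 2 N and contact force between bracket and unit below 0.5 N), for 0.2 s.
2. the bracket is pressed flat on the unit's drilled side, holes over the pilots, with 5 to 16 N, for three unbroken seconds (distance between hole_near and pilot_near below 0.006 m and distance between hole_far and pilot_far below 0.006 m and angle between the y axis of bracket and the y axis of unit, either way round below 0.06 rad and angle between bracket's own z axis and vertical below 0.08 rad and contact force between bracket and unit between 5 and 16 N and contact force between the fingers and bracket above 2 N and height (world z) of bracket above 0.06 m), for 3 s.
At the end, for the whole second after the job is handed in: The program ends holding: both screw holes within 6 mm of their pilot holes, back plate flat on the unit's side (within 0.06 rad) and upright (0.08 rad), pressed on it with 5 to 16 N, still in the fingers, off the table and at rest. Before the end this has lasted three unbroken seconds (all of step 2 and linear speed of bracket below 0.01 m/s); the arm keeps its last pose, push and grip.
It fails at once if the bracket is rammed against the unit with over 40 N (contact force between bracket and unit above 40 N).
It fails at once if something else on the table is pushed more than 25 mm from its place or tipped over (distance of any of rack, pump_a, pump_b, jar, tape, driver, dish from where it was at the start of the episode above 0.025 m or angle between any of rack, pump_a, pump_b, jar, tape, dish's own z axis and vertical above 0.5 rad).
It also fails if it takes over 48 s, if anything falls off the work surface, if the arm or the gripper's body presses on something with over 40 N, if the wrist force passes 120 N, or if a joint passes its speed limit or range.

## Working session

There is one attempt and no reset: what is moved stays moved. The work goes in short steps, Python scripts to look and compute and a shell command to move; the robot and the scene stay as the last step left them, time stands still between calls to the robot, and variables do not carry over. Pictures are saved under pics/ and viewed, at most 10 in all, crops included, and the job is handed in when it is done.

```bash
mkdir -p pics; ls; cat > h.py <<'E'
import numpy as np, cv2
from plant import ctrl
from scipy.spatial.transform import Rotation as R
def shot(n):
    s=ctrl.get_state(); im,d=ctrl.read_camera(n); i=ctrl.camera_info(n)
    if n=='wrist':
        T=np.eye(4);T[:3,:3]=R.from_euler('xyz',s['orientation'],degrees=True).as_matrix();T[:3,3]=s['tool_pos']
        T=T@np.array(i['hand_eye'])
    else:
        T=np.eye(4);T[:3,:3]=R.from_rotvec(np.ravel(i['rvec'])).as_matrix();T[:3,3]=np.ravel(i['tvec']);T=np.linalg.inv(T)
    return im,d,i,T
def pts(d,i,T):
    v,u=np.mgrid[:d.shape[0],:d.shape[1]]
    P=np.stack([(u-i['cx'])/i['fx']*d,(v-i['cy'])/i['fy']*d,d],-1)
    return P@T[:3,:3].T+T[:3,3]
def save(n,im): cv2.imwrite('pics/'+n+'.png',im[:,:,::-1])
E
python3 - <<'E'
from h import *
for n in ['scene','side','wrist']:
    im,d,i,T=shot(n); save(n+'0',im); np.savez(n+'0',im=im,d=d,P=pts(d,i,T),T=T)
    print(n,T.round(3).tolist(),i['fx'],(d>0).mean())
a=cv2.imread('pics/scene0.png');b=cv2.imread('pics/side0.png')
print(ctrl.get_state())
E
```

```text
pics
scene [[0.408, 0.7, -0.586, 1.191], [0.913, -0.313, 0.261, -0.26], [-0.0, -0.641, -0.767, 0.907], [0.0, 0.0, 0.0, 1.0]] 409.1927224651145 0.9958648681640625
side [[0.9, -0.227, 0.371, 0.157], [-0.435, -0.457, 0.776, -0.882], [-0.007, -0.86, -0.51, 0.691], [0.0, 0.0, 0.0, 1.0]] 370.16868763707856 0.9960174560546875
wrist [[0.441, 0.865, 0.24, 0.174], [0.897, -0.425, -0.119, 0.529], [-0.001, 0.267, -0.964, 0.384], [0.0, 0.0, 0.0, 1.0]] 309.8117460082533 0.9961039225260416
{'clock': 0.15, 'joint_pos': array([ 6.00122632e+01,  1.72071179e+01,  8.71705237e+01, -3.50419341e-03,
        7.56700201e+01, -3.81668804e+00]), 'qd': array([ 0.00163347, -0.04913454,  0.01106302,  0.01038935, -0.08828008,
       -0.08812813]), 'tau': array([ 6.70994214e-04, -5.31961620e+01, -3.52819240e+01,  7.08459970e-02,
        2.36065651e-02, -7.15248916e-05]), 'tool_pos': array([0.24258083, 0.49358877, 0.40423993]), 'orientation': array([-1.79952218e+02,  2.14336977e-04,  1.53829820e+02]), 'contact_force': array([ 0.25001032,  0.12669279, -0.24976487]), 'torque': array([-0.02086806, -0.05145036,  0.02827257]), 'grasp_force': 0.0, 'opening': 0.09400631082997644}
```

View pics/scene0.png

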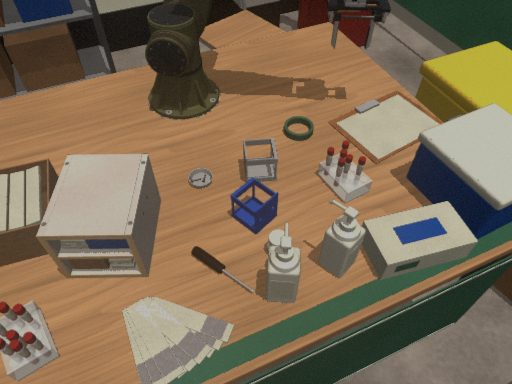

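View pics/side0.png

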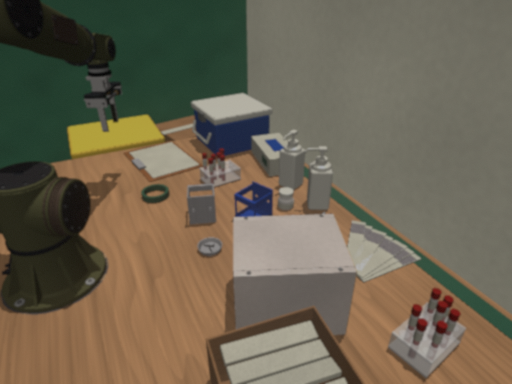

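View pics/wrist0.png

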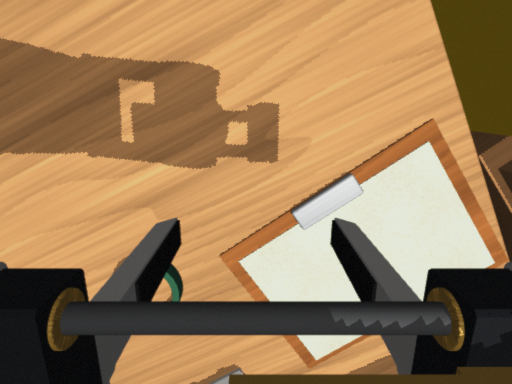

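Scene view: the grey bracket is at about (260,160), the blue look-alike at (255,205), and the white unit at (105,215) with its drilled side facing right, towards the bracket. The dish is at (200,178). Side view: bracket (201,205), unit (290,270). The wrist view shows neither of them.

```bash
python3 - <<'E'
from h import *
for n,box in [('scene',(225,125,295,195)),('side',(175,175,225,235))]:
    z=np.load(n+'0.npz');P=z['P'];im=z['im'].astype(int)
    # unit top
    m=(abs(P[...,2]-.185)<.006)&(im.min(-1)>100)
    m[:, :]&=(P[...,1]<-.1)&(P[...,0]<.75)&(P[...,0]>.2)
    k,l,st,c=cv2.connectedComponentsWithStats(m.astype(np.uint8)); j=1+st[1:,4].argmax()
    q=P[l==j]; r=cv2.minAreaRect(q[:,:2].astype(np.float32)*1000); print(n,'unit',st[j],r,np.median(q[:,2]),cv2.boxPoints(r).round(1).tolist())
    x0,y0,x1,y1=box; w=np.zeros(m.shape,bool); w[y0:y1,x0:x1]=1
    sat=im.max(-1)-im.min(-1)
    b=w&(P[...,2]>.006)&(P[...,2]<.12)&(sat<40)
    q=P[b]; print('br',len(q),q.min(0),q.max(0))
    t=P[b&(P[...,2]>.086)];print('tops z',np.percentile(t[:,2],[5,50,95]),len(t))
    for lo,hi in ((.02,.07),(.084,.096),(.096,.105)):
        t=P[b&(P[...,2]>lo)&(P[...,2]<hi)]
        if len(t)>4:
            r=cv2.minAreaRect(t[:,:2].astype(np.float32)*1000);print(lo,len(t),r,cv2.boxPoints(r).round(0).tolist())
# crops
a=np.load('scene0.npz')['im'];b=np.load('side0.npz')['im']
A=cv2.resize(a[130:290,30:300],None,fx=2.9,fy=2.9,interpolation=2)
B=cv2.resize(b[170:260,170:280],None,fx=2.9,fy=2.9,interpolation=2)
A[-B.shape[0]:,-B.shape[1]:]=B
save('crop',A)
E
```

```text
scene unit [  36  154  112   82 7104] ((495.17913818359375, -345.2752685546875), (202.33816528320312, 245.52981567382812), 66.62150573730469) 0.18755240528438527 [[342.29998779296875, -389.3999938964844], [567.7000122070312, -486.8999938964844], [648.0, -301.1000061035156], [422.6000061035156, -203.6999969482422]]
br 1157 [ 0.29567628 -0.03843778  0.00600266] [0.60759382 0.26286682 0.1066666 ]
tops z [0.08700706 0.0931229  0.10198054] 368
0.02 151 ((411.23809814453125, 128.40716552734375), (101.74630737304688, 312.72723388671875), 45.38739776611328) [[264.0, 202.0], [487.0, -18.0], [558.0, 55.0], [336.0, 274.0]]
0.084 338 ((487.8829650878906, 68.16285705566406), (99.57078552246094, 212.8243408203125), 62.00061798095703) [[371.0, 74.0], [558.0, -26.0], [605.0, 62.0], [417.0, 162.0]]
0.096 74 ((488.0211486816406, 59.70234298706055), (115.52074432373047, 209.6807861328125), 63.77784729003906) [[368.0, 54.0], [557.0, -38.0], [608.0, 65.0], [419.0, 158.0]]
side unit [ 234  214  123   64 6708] ((498.70556640625, -346.1158752441406), (203.40078735351562, 239.39962768554688), 66.87140655517578) 0.18584587020438964 [[348.70001220703125, -392.6000061035156], [568.7999877929688, -486.70001220703125], [648.7000122070312, -299.6000061035156], [428.6000061035156, -205.60000610351562]]
br 1078 [0.38517555 0.03655421 0.00606676] [0.58574914 0.32402682 0.10265038]
tops z [0.08725392 0.09226133 0.10056968] 234
0.02 442 ((484.29534912109375, 175.3560333251953), (294.50555419921875, 94.08248901367188), 62.0217170715332) [[374.0, 67.0], [457.0, 23.0], [595.0, 283.0], [512.0, 327.0]]
0.084 221 ((439.02923583984375, 94.78251647949219), (95.93360900878906, 83.79574584960938), 72.26385498046875) [[385.0, 62.0], [464.0, 36.0], [494.0, 128.0], [414.0, 153.0]]
0.096 53 ((426.1098327636719, 52.91355514526367), (8.956854820251465, 81.98599243164062), 72.30825805664062) [[386.0, 61.0], [464.0, 36.0], [467.0, 45.0], [388.0, 70.0]]
```

View pics/crop.png

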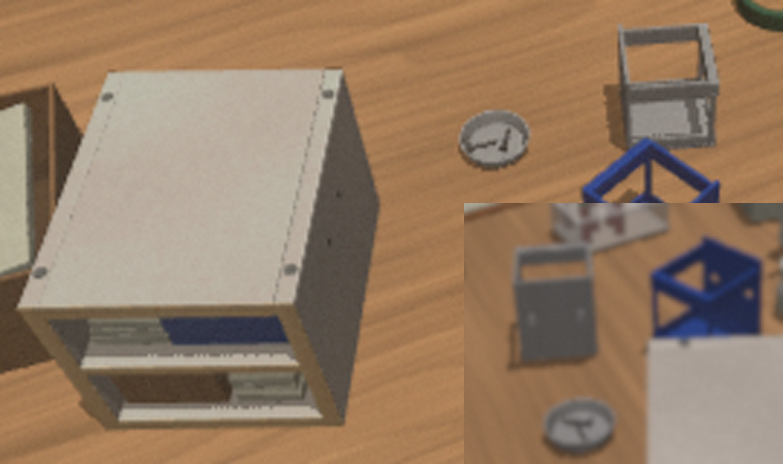

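The side view shows the plate's back facing the camera, with bracket yaw about -17.7° and unit yaw about -23.2°. In the enlarged scene crop the pilots are at (338,194) and (328,241). Next I move to a hover above the rail.

```bash
python3 -m handwheel '[[[1,20.9,-36.1,0,0,0,0.148],[1,20.9,-36.1,0,0,0,0.148],[1,20.9,-36.1,0,0,0,0.148],[1,20.9,-36.1,0,0,0,0.148],[1,20.9,-36.1,0,0,0,0.148],[1,20.9,-36.1,0,0,0,0.148],[1,20.9,-36.1,0,0,0,0.148],[1,20.9,-36.1,0,0,0,0.148],[1,20.9,-36.1,0,0,0,0.148],[1,20.9,-36.1,0,0,0,0.148],[1,20.9,-36.1,0,0,0,0.148],[1,20.9,-36.1,0,0,0,0.148],[1,20.9,-36.1,0,0,0,0.148]]]'
python3 - <<'E'
from h import *
im,d,i,T=shot('wrist');P=pts(d,i,T);save('w1',im);np.savez('w1',im=im,d=d,P=P,T=T)
s=ctrl.get_state();print(s['clock'],s['tool_pos'],s['orientation'],s['contact_force'])
sat=im.max(-1).astype(int)-im.min(-1)
m=(sat<45)&(abs(P[...,0]-.44)<.09)&(abs(P[...,1]-.095)<.09)
for lo,hi in ((.086,.096),(.096,.108)):
    q=P[m&(P[...,2]>lo)&(P[...,2]<hi)]; 
    if len(q)>4:
        r=cv2.minAreaRect(q[:,:2].astype(np.float32)*1000);print(lo,len(q),r,cv2.boxPoints(r).round(0).tolist(),np.median(q[:,2]))
# bracket rays vs side: pilots from scene
z=np.load('scene0.npz');Ps=z['P'];Ts=z['T'];inf=ctrl.camera_info('scene');g=z['im'].min(-1).astype(int)
for (u,v) in ((338,194),(328,241)):
    u=u/2.9+30;v=v/2.9+130;a,b=int(u),int(v)
    w=g[b-3:b+4,a-3:a+4];print(w.tolist())
    uu,vv=np.meshgrid(range(a-3,a+4),range(b-3,b+4));ww=np.clip(np.median(w)-8-w,0,None);
    u,v=(uu*ww).sum()/ww.sum(),(vv*ww).sum()/ww.sum()
    ray=Ts[:3,:3]@np.array([(u-inf['cx'])/inf['fx'],(v-inf['cy'])/inf['fy'],1]);c=Ts[:3,3]
    n=np.array([.395,.919,0]);o=np.array([.5365,-.2538,0]);t=n@(o-c)/(n@ray);tz=(.132-c[2])/ray[2]
    print(u,v,'side plane',c+t*ray,'z plane',c+tz*ray,'depth',Ps[b,a])
E
```

```text
clock: 1.45
tool_pos: [0.4511, 0.1336, 0.4047]
orientation: [180.0, 0.0, 162.4]
contact_force: [-0.4, 0.4, -0.9]
opening: 0.0939
grasp_force: 0.0
1.5 [0.45120151 0.1334408  0.40470269] [1.79995317e+02 3.35792238e-03 1.62393202e+02] [-1.0744651   0.64979666 -1.02148547]
0.086 1833 ((439.8115539550781, 96.2976303100586), (89.24359130859375, 83.93882751464844), 72.42520904541016) [[386.0, 66.0], [466.0, 41.0], [493.0, 126.0], [413.0, 152.0]] 0.09193629648790658
0.096 411 ((422.4659729003906, 56.597503662109375), (4.5884857177734375, 74.7806396484375), 72.24295806884766) [[386.0, 66.0], [457.0, 43.0], [459.0, 47.0], [388.0, 70.0]] 0.09996424218789729
[[68, 71, 72, 71, 67, 72, 71], [70, 69, 71, 73, 70, 73, 71], [70, 73, 71, 68, 71, 70, 71], [71, 73, 74, 54, 64, 69, 72], [72, 71, 70, 50, 59, 70, 69], [73, 71, 73, 67, 65, 70, 73], [72, 70, 72, 70, 71, 72, 70]]
146.15384615384616 196.65384615384616 side plane [ 0.51329612 -0.24382662  0.13566974] z plane [ 0.51006891 -0.24374736  0.132     ] depth [ 0.51354649 -0.24370853  0.13840352]
[[68, 72, 69, 67, 70, 72, 69], [73, 71, 70, 72, 69, 73, 66], [69, 72, 70, 52, 67, 71, 69], [69, 70, 72, 46, 63, 71, 69], [69, 68, 68, 56, 64, 69, 70], [67, 71, 71, 67, 70, 67, 68], [71, 70, 71, 72, 70, 71, 68]]
143.0 212.86206896551724 side plane [ 0.55799505 -0.2630389   0.13513796] z plane [ 0.55541922 -0.26304931  0.132     ] depth [ 0.55938719 -0.26313547  0.13635003]
```

View pics/w1.png

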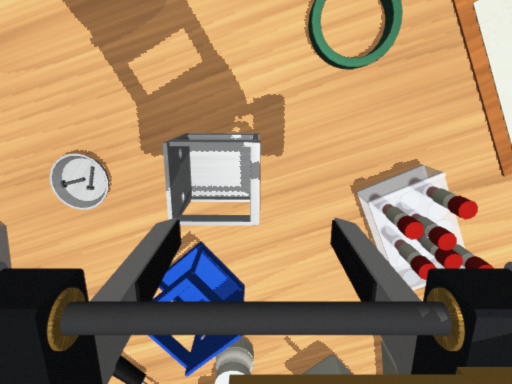

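The bracket is at (165–260, 135–225) in the wrist view, with the rail vertical at u≈255, v≈180, midway between the fingers and within 1 mm of the TCP. Next: descend, grip and lift a little.

```bash
python3 -m handwheel '[[[1,0.07,0.1,-4,0,0,0],[1,0.07,0.1,-8,0,0,0],[1,0.07,0.1,-11,0,0,0],[1,0.07,0.1,-13,0,0,0],[1,0.07,0.1,-14,0,0,0],[1,0.07,0.1,-14.3,0,0,0],[1,0.07,0.1,-14.3,0,0,0],[-1,0.07,0.1,-14.3,0,0,0],[-1,0.07,0.1,-14.3,0,0,0],[-1,0.07,0.1,-14.3,0,0,0],[-1,0.07,0.1,-14.3,0,0,0],[-1,0.07,0.1,-14.3,0,0,0],[-1,0.07,0.1,-14.3,0,0,0],[-1,0.07,0.1,-14.3,0,0,0],[-1,0.07,0.1,-14.3,0,0,0]]]'
```

```text
clock: 3.0
tool_pos: [0.4523, 0.1336, 0.2616]
orientation: [-180.0, -0.0, 162.3]
contact_force: [0.2, -0.0, -0.0]
opening: 0.0333
grasp_force: 0.0
```

```bash
python3 -m handwheel '[[[-1,0,0,0,0,0,0],[-1,0,0,0,0,0,0],[-1,0,0,0,0,0,0],[-1,0,0,0,0,0,0],[-1,0,0,0,0,0,0],[-1,0,0,0,0,0,0]]]';python3 -m handwheel '[[[-1,0,0,1,0,0,0],[-1,0,0,2.5,0,0,0],[-1,0,0,4.5,0,0,0],[-1,0,0,6.5,0,0,0],[-1,0,0,7.5,0,0,0],[-1,0,0,8,0,0,0],[-1,0,0,8,0,0,0],[-1,0,0,8,0,0,0],[-1,0,0,8,0,0,0]]]'
python3 - <<'E'
from h import *
def br(n):
    im,d,i,T=shot(n);P=pts(d,i,T);c=ctrl.get_state()['tool_pos']
    sat=im.max(-1).astype(int)-im.min(-1)
    a=np.radians(72.4);Y=np.array([np.cos(a),np.sin(a)]);X=np.array([Y[1],-Y[0]])
    L=P[...,:2]-c[:2];lx=L@X;ly=L@Y
    m=(sat<45)&(abs(lx)<.06)&(ly<-.06)&(ly>-.1)&(P[...,2]>.08)&(P[...,2]<.2)
    q=P[m];k=lx[m];print(n,len(q),'z',np.percentile(q[:,2],[2,50,98]),'lx',np.percentile(k,[2,98]),'ly',np.percentile(ly[m],[2,50,98]))
    A=np.c_[q[:,2]-.13,k,np.ones(len(q))];print(np.linalg.lstsq(A,ly[m],rcond=None)[0])
    for s in(-1,1):
        w=q[(k*s>.01)];print(s,np.percentile(w[:,2],97))
    save('l_'+n,im)
br('side')
print(ctrl.get_state())
E
```

```text
clock: 3.6
tool_pos: [0.4523, 0.1336, 0.2616]
orientation: [-180.0, -0.0, 162.3]
contact_force: [-0.6, -0.8, -0.2]
opening: 0.0097
grasp_force: 30.0
clock: 4.5
tool_pos: [0.4522, 0.1336, 0.3408]
orientation: [-180.0, -0.1, 162.3]
contact_force: [-0.3, 0.0, -3.2]
opening: 0.0101
grasp_force: 30.0
side 810 z [0.08237712 0.13300894 0.17969601] lx [-0.04131392  0.03917001] ly [-0.08798053 -0.08414186 -0.080075  ]
[ 0.00473432 -0.00569987 -0.08411109]
-1 0.1789772645900064
1 0.17900771280614905
{'clock': 4.55, 'joint_pos': array([ 1.20033673e+01,  1.10513620e+01,  1.03792155e+02,  1.10409862e-03,
        6.52288587e+01, -6.03030252e+01]), 'qd': array([-0.07436923, -0.11824535, -0.23346789, -0.07571178,  0.15776378,
       -0.04674503]), 'tau': array([ 5.87696879e-03, -4.56757629e+01, -3.36760426e+01, -1.01673959e-01,
        1.53434775e-01,  1.94704148e-04]), 'tool_pos': array([0.45223704, 0.13357314, 0.34097023]), 'orientation': array([-1.79965015e+02, -6.33659759e-02,  1.62305910e+02]), 'contact_force': array([-0.0997102 , -0.51979444, -3.43157615]), 'torque': array([ 0.13570145, -0.0815862 , -0.08966537]), 'grasp_force': 29.99844789505005, 'opening': 0.010207538863566665}
```

```bash
python3 - <<'E'
from h import *
P=np.concatenate([np.load(n+'0.npz')['P'].reshape(-1,3) for n in('scene','side')])
xs=np.arange(.4,.84,.03);print('y\\x',(xs*100).round().astype(int))
for y in np.arange(.2,-.26,-.03):
    r=[]
    for x in xs:
        q=P[(abs(P[:,0]-x)<.015)&(abs(P[:,1]-y)<.015)&(P[:,2]<.3),2]; r.append(int(1000*np.percentile(q,98)) if len(q)>3 else -1)
    print(round(y,2),r)
E
```

```text
y\x [40 43 46 49 52 55 58 61 64 67 70 73 76 79 82]
0.2 [5, 6, 6, 6, 6, 5, 6, 6, 5, 6, 5, 3, 3, 4, 5]
0.17 [6, 6, 5, 6, 6, 5, 5, 6, 5, 7, 5, 3, 144, 180, 161]
0.14 [95, 96, 96, 41, 6, 6, 5, 5, 4, 5, 5, 4, 213, 217, 216]
0.11 [96, 9, 94, 95, 5, 5, 5, 6, 5, 6, 6, 5, 213, 173, 161]
0.08 [100, 10, 94, 95, 5, 5, 6, 95, 5, 5, 5, 5, 5, 26, 5]
0.05 [101, 101, 101, 4, 6, 95, 95, 103, 5, 3, 67, 63, 5, 5, 5]
0.02 [5, 6, 5, 4, 95, 96, 9, 102, 102, 63, 67, 67, 207, 158, 159]
-0.01 [5, 5, 6, 5, 39, 96, 9, 95, 101, 6, 64, 65, 213, 217, 217]
-0.04 [20, 18, 5, 6, 6, 96, 95, 93, 6, 5, 6, 5, 146, 181, 215]
-0.07 [12, 18, 5, 5, 6, 6, 5, 5, 6, 5, 5, 5, 5, 127, 145]
-0.1 [19, 20, 6, 5, 6, 5, 6, 6, 5, 5, 5, 18, 19, 18, 4]
-0.13 [5, 5, 6, 6, 6, 6, 5, 6, 6, 28, 28, 20, 5, 5, 5]
-0.16 [6, 5, 5, 5, 5, 5, 6, 13, 30, 29, 26, 6, 5, 5, 11]
-0.19 [5, 6, 6, 6, 5, 5, 5, 5, 27, 5, 5, 5, 5, 12, 15]
-0.22 [33, 189, 188, 187, 5, 6, 6, 5, 5, 5, 5, 5, 11, 15, 16]
-0.25 [189, 189, 189, 189, 189, 188, 6, 6, 6, 6, 5, 6, 15, 16, 15]
```

```bash
python3 -m handwheel '[[[-1,0,0,3,0,0,0],[-1,0,0,5,0,0,0],[-1,2,-4,5,0,0,0],[-1,4,-8,5,0,0,-0.05],[-1,6,-12,5,0,0,-0.098],[-1,8,-16,5,0,0,-0.098],[-1,10.3,-19.8,5,0,0,-0.098],[-1,12.6,-23,5,0,0,-0.098],[-1,14.1,-25.4,3.5,0,0,-0.098],[-1,14.1,-25.4,1.5,0,0,-0.098],[-1,14.1,-25.4,0.1,0,0,-0.098],[-1,14.1,-25.4,0.1,0,0,-0.098],[-1,14.1,-25.4,0.1,0,0,-0.098],[-1,14.1,-25.4,0.1,0,0,-0.098]]]'
python3 - <<'E'
from h import *
for n in('wrist','side','scene'):
    im,d,i,T=shot(n);save(n[0]+'2',im);np.savez(n+'2',im=im,d=d,P=pts(d,i,T),T=T)
s=ctrl.get_state();print(s['tool_pos'],s['orientation'])
E
```

```text
clock: 5.95
tool_pos: [0.5933, -0.1199, 0.3439]
orientation: [180.0, 0.1, 156.7]
contact_force: [0.1, -0.0, -3.0]
opening: 0.0098
grasp_force: 30.0
[ 0.5932889  -0.12014429  0.3435504 ] [1.79988482e+02 7.69310471e-02 1.56713247e+02]
```

View pics/w2.png

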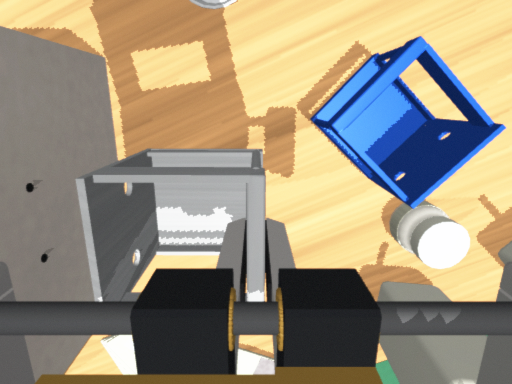

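View pics/s2.png

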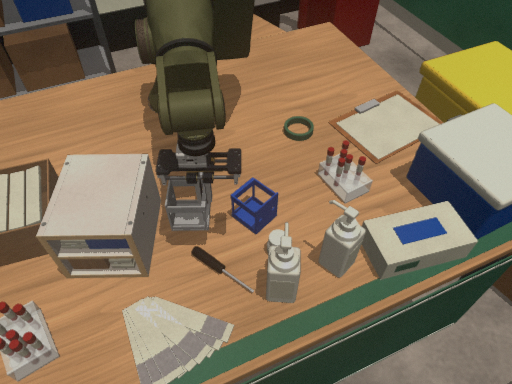

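The wrist view shows the unit's side with pilots at (30,187) and (44,257), and the plate's holes at (128,187) and (137,257). With both in one camera, I can measure the relative offset directly.

```bash
cat > rel.py <<'E'
from h import *
def rel(file,pil,hol,face,plate):
    z=np.load(file);im=z['im'];P=z['P'];T=z['T'];i=ctrl.camera_info('wrist');c=T[:3,3]
    def plane(x0,y0,x1,y1):
        q=P[y0:y1,x0:x1].reshape(-1,3);q=q[np.isfinite(q).all(1)];o=np.median(q,0);q=q[np.linalg.norm(q-o,axis=1)<.1]
        for _ in range(4):
            o=q.mean(0);n=np.linalg.svd(q-o,full_matrices=False)[2][2];r=(q-o)@n;q=q[abs(r)<max(2*np.median(abs(r)),.0005)]
        return o,n*np.sign(n[1])
    def ray(u,v,o,n):
        r=T[:3,:3]@np.array([(u-i['cx'])/i['fx'],(v-i['cy'])/i['fy'],1]);return c+r*((o-c)@n/(r@n))
    g=cv2.cvtColor(im,cv2.COLOR_RGB2GRAY).astype(int)
    F=plane(*face);B=plane(*plate)
    print('face n',F[1],'yaw',np.degrees(np.arctan2(-F[1][0],F[1][1])),'plate n',B[1],np.degrees(np.arctan2(-B[1][0],B[1][1])))
    out=[]
    for (u,v),(o,n),h,sg in [(p,F,9,-1) for p in pil]+[(p,B,13,1) for p in hol]:
        w=g[v-h:v+h+1,u-h:u+h+1];d=sg*(w-np.median(w));m=(d>max(14,d.max()*.4)).astype(np.uint8)
        k,l,st,ce=cv2.connectedComponentsWithStats(m);j=1+np.argmax(st[1:,4]);cu,cv=ce[j]+[u-h,v-h]
        X=ray(cu,cv,o,n);print((round(cu,1),round(cv,1)),st[j].tolist(),X.round(4));out.append(X)
    return np.array(out),F,B
E
python3 - <<'E'
from rel import *
o,F,B=rel('wrist2.npz',[(30,187),(44,257)],[(128,187),(137,257)],(5,60,85,270),(88,165,150,290))
im=np.load('wrist2.npz')['im'];g=im.min(-1)
print(g[178:198,120:138]);
n=F[1];X=np.array([n[1],-n[0],0]);X/=np.linalg.norm(X)
D=o[:2].mean(0)-o[2:].mean(0);print('mid diff',D,'n',D@n,'x',D@X,'z',D[2],'seps',np.linalg.norm(o[1]-o[0]),np.linalg.norm(o[3]-o[2]))
A=cv2.resize(im[140:300,0:170],None,fx=3.5,fy=3.5,interpolation=cv2.INTER_NEAREST);save('c2',A)
E
```

```text
face n [ 0.39282388  0.91961221 -0.00166673] yaw -23.130357782660127 plate n [0.39978069 0.91660581 0.00303107] -23.564583716015992
(np.float64(29.4), np.float64(187.0)) [5, 5, 8, 9, 59] [ 0.5143 -0.2425  0.1318]
(np.float64(43.9), np.float64(257.6)) [6, 6, 7, 9, 47] [ 0.5605 -0.2622  0.1319]
(np.float64(127.9), np.float64(180.8)) [0, 1, 27, 19, 283] [ 0.5356 -0.1815  0.1336]
(np.float64(136.1), np.float64(256.5)) [9, 5, 7, 15, 85] [ 0.5842 -0.2026  0.1336]
[[168 165 168 167 168 169 169 168 169 169 168 168 169 168 170 171 170 169]
 [168 167 166 167 168 168 168 169 169 168 167 168 167 169 169 169 168 170]
 [167 167 168 166 169 168 168 169 167 169 169 168 168 168 170 168 169 169]
 [165 165 164 165 167 169 168 168 166 168 169 169 166 163 163 167 165 164]
 [143 142 142 141 151 163 166 164 166 166 168 164 145 141 144 142 141 144]
 [ 91  92  92 100 121 157 160 166 173 174 171 159 102  91  88  92  93  90]
 [ 87  83  83  90 115 152 156 171 178 178 177 164 109  83  81  82  81  81]
 [ 85  85  87  93 114 148 154 168 182 181 182 170 114  85  84  81  82  82]
 [ 84  85  85  96 121 148 151 168 183 
[... 323 characters left out ...]
  79  79  79]
 [ 83  82  84  86  98 139 150 157 161 163 159 135  87  79  79  78  80  81]
 [ 81  81  83  84  91 121 144 155 156 157 154 126  87  79  79  79  81  80]
 [ 79  81  83  84  89 115 136 148 148 148 141 102  83  78  76  79  81  79]
 [ 83  81  82  81  87  92 111 129 133 135 117  83  79  79  79  82  82  79]
 [ 84  82  81  80  79  83  92 112 114 112  93  84  80  81  82  81  83  80]
 [ 82  79  81  79  80  78  79  82  83  85  81  79  81  81  81  82  81  81]
 [ 80  82  79  78  80  79  80  80  81  79  80  79  81  80  83  80  80  82]]
mid diff [-0.02250772 -0.06031966 -0.00174923] n -0.06430934784480903 x 0.002996632105425455 z -0.00174922872976227 seps 0.05021277197104894 0.05296230615135064
```

View pics/c2.png

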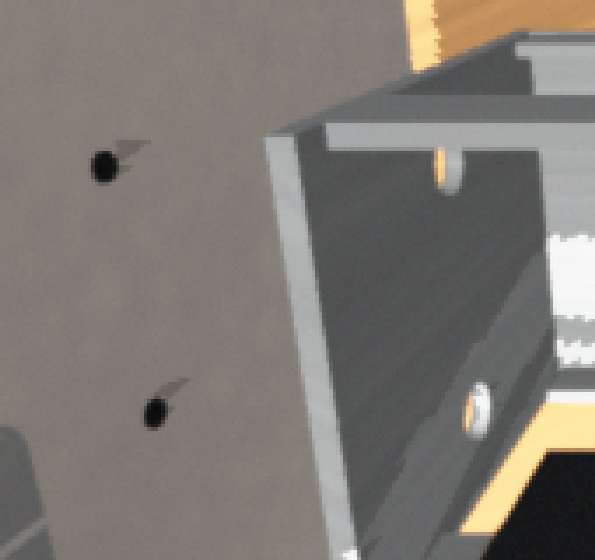

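The crop shows the far hole in full, centre about (136.6,257.1). The near hole is partly hidden by the hoop bar, with its columns about 124–133 and its bottom at row 195.5. I'll recast those centres.

```bash
python3 - <<'E' | tail -4
from rel import *
o,F,B=rel('wrist2.npz',[(30,187),(44,257)],[(128,187),(137,257)],(5,60,85,270),(88,165,150,290))
z=np.load('wrist2.npz');T=z['T'];i=ctrl.camera_info('wrist');c=T[:3,3]
H=[]
for u,v in((128.4,187),(136.6,257.1)):
    r=T[:3,:3]@np.array([(u-i['cx'])/i['fx'],(v-i['cy'])/i['fy'],1]);H.append(c+r*((B[0]-c)@B[1]/(r@B[1])))
H=np.array(H);n=F[1];X=np.array([n[1],-n[0],0]);X/=np.linalg.norm(X)
print(H.round(4),np.linalg.norm(H[1]-H[0]))
D=o[:2]-(H-.004*B[1]);print('n',D@n,'x',D@X,'z',D[:,2]);
t=np.array([.5933,-.1199]);mid=o[:2].mean(0);print('tcp-pilotmid: n',(t-mid[:2])@n[:2],'x',(t-mid[:2])@X[:2], 'mid',mid)
E
```

```text
[[ 0.5393 -0.1831  0.1339]
 [ 0.5849 -0.203   0.133 ]] 0.04981236650457255
n [-0.06047882 -0.06010559] x [0.00042865 0.0008384 ] z [-0.00207165 -0.00104645]
tcp-pilotmid: n 0.14378161558046007 x -0.0006425914584081864 mid [ 0.53740993 -0.25237612  0.13187786]
```

```bash
python3 -m handwheel '[[[-1,-0.5,-1.2,-0.16,0,0,0.006],[-1,-1.0,-2.4,-0.16,0,0,0.006],[-1,-1.5,-3.6,-0.16,0,0,0.006],[-1,-1.85,-4.4,-0.16,0,0,0.006],[-1,-2.05,-4.9,-0.16,0,0,0.006],[-1,-2.11,-5.08,-0.16,0,0,0.006],[-1,-2.11,-5.08,-0.16,0,0,0.006],[-1,-2.11,-5.08,-0.16,0,0,0.006],[-1,-2.11,-5.08,-0.16,0,0,0.006],[-1,-2.11,-5.08,-0.16,0,0,0.006]]]'
python3 - <<'E'
from h import *
im,d,i,T=shot('wrist');save('w3',im);np.savez('wrist3',im=im,d=d,P=pts(d,i,T),T=T)
s=ctrl.get_state();print(s['tool_pos'],s['orientation'],s['contact_force'])
A=cv2.resize(im[140:300,0:200],None,fx=3.5,fy=3.5,interpolation=cv2.INTER_NEAREST);save('c3',A)
E
```

```text
clock: 7.1
tool_pos: [0.5723, -0.1709, 0.341]
orientation: [180.0, -0.0, 157.1]
contact_force: [0.7, 0.7, -3.0]
opening: 0.0099
grasp_force: 30.0
[ 0.57228235 -0.17094792  0.34103333] [-1.79999264e+02 -6.05979169e-04  1.57058190e+02] [ 0.1348776   0.63114235 -3.86544923]
```

View pics/c3.png

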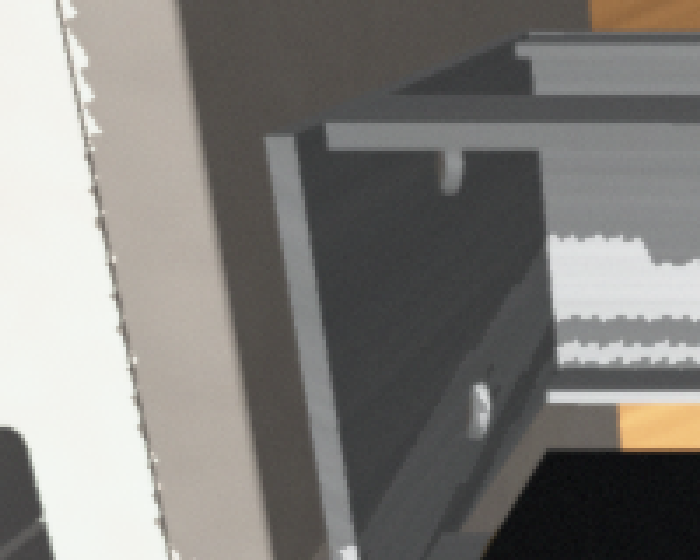

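The plate is about 5 mm from the face and parallel to it. Now I creep in.

```bash
python3 -m handwheel '[[[-1,-0.01,-0.03,0.08,0,0,0],[-1,-0.03,-0.07,0.08,0,0,0],[-1,-0.05,-0.12,0.08,0,0,0],[-1,-0.07,-0.16,0.08,0,0,0],[-1,-0.09,-0.2,0.08,0,0,0],[-1,-0.1,-0.24,0.08,0,0,0],[-1,-0.12,-0.28,0.08,0,0,0],[-1,-0.12,-0.28,0.08,0,0,0],[-1,-0.12,-0.28,0.08,0,0,0]]]'; python3 -m handwheel '[[[-1,-0.01,-0.02,0,0,0,0],[-1,-0.02,-0.05,0,0,0,0],[-1,-0.03,-0.07,0,0,0,0],[-1,-0.04,-0.09,0,0,0,0],[-1,-0.04,-0.09,0,0,0,0]]]'; python3 -m handwheel '[[[-1,-0.01,-0.02,0,0,0,0],[-1,-0.02,-0.05,0,0,0,0],[-1,-0.02,-0.05,0,0,0,0]]]'
```

```text
clock: 8.05
tool_pos: [0.571, -0.174, 0.3418]
orientation: [-180.0, -0.0, 157.0]
contact_force: [-1.5, -0.7, -3.8]
opening: 0.0097
grasp_force: 30.0
clock: 8.55
tool_pos: [0.5706, -0.1749, 0.3419]
orientation: [180.0, 0.0, 157.0]
contact_force: [0.6, -0.0, -3.4]
opening: 0.0097
grasp_force: 30.0
clock: 8.85
tool_pos: [0.5704, -0.1755, 0.3418]
orientation: [-180.0, -0.0, 157.0]
contact_force: [0.8, 0.3, -3.2]
opening: 0.0101
grasp_force: 30.0
```

```bash
for k in 1; do python3 -m handwheel '[[[-1,-0.01,-0.03,0,0,0,0],[-1,-0.02,-0.05,0,0,0,0],[-1,-0.02,-0.05,0,0,0,0]]]'; done; python3 -m handwheel '[[[-1,-0.01,-0.03,0,0,0,0],[-1,-0.02,-0.05,0,0,0,0],[-1,-0.02,-0.05,0,0,0,0]]]'
```

```text
clock: 9.15
tool_pos: [0.5703, -0.1756, 0.3418]
orientation: [180.0, 0.0, 157.0]
contact_force: [2.6, 3.6, -3.4]
opening: 0.0098
grasp_force: 30.0
clock: 9.45
tool_pos: [0.5702, -0.1758, 0.3419]
orientation: [179.9, 0.0, 157.1]
contact_force: [4.1, 8.1, -5.4]
opening: 0.0099
grasp_force: 30.0
```

```bash
python3 -m handwheel '[[[-1,0,0,0,0,0,0],[-1,0,0,0,0,0,0],[-1,0,0,0,0,0,0]]]'; python3 - <<'E'
from h import *
from scipy.ndimage import median_filter
im,d,i,T=shot('wrist');P=pts(d,i,T);f=[]
for _ in range(10):
    ctrl.read_camera('wrist');f.append(ctrl.get_state()['contact_force'])
f=np.array(f);n=np.array([.393,.9196,0]);print('Fn',(f@n).round(1),f.mean(0))
s=ctrl.get_state();print(s['tool_pos'],s['orientation'],s['torque'])
u,v=136.6,257.1
A=cv2.resize(im[140:300,0:200],None,fx=3.5,fy=3.5,interpolation=cv2.INTER_NEAREST);save('c4',A)
E
```

```text
clock: 9.75
tool_pos: [0.5702, -0.1758, 0.3418]
orientation: [179.9, 0.0, 157.1]
contact_force: [3.8, 7.0, -4.1]
opening: 0.0098
grasp_force: 30.0
Fn [8.6 8.5 8.6 8.8 8.4 8.1 8.9 8.9 8.9 8.8] [ 4.62030732  7.40929068 -4.16608669]
[ 0.57023813 -0.17578971  0.34185826] [1.79925568e+02 1.48410623e-02 1.57063345e+02] [ 1.35815345 -0.84360724 -0.05551155]
```

View pics/c4.png

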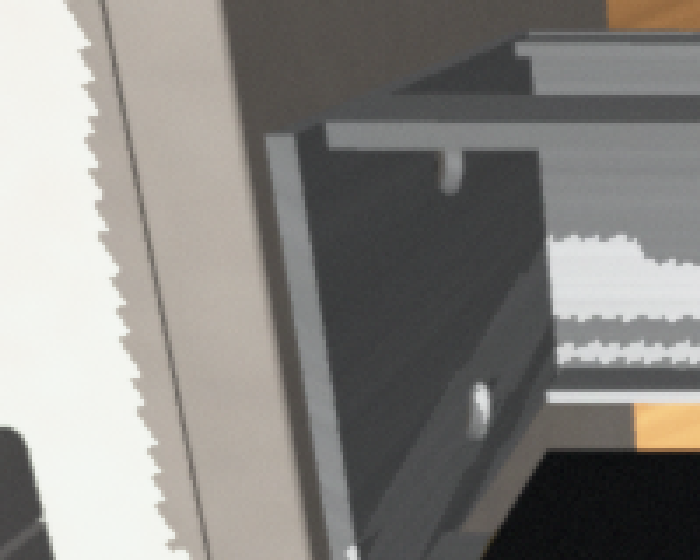

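The plate sits on the face, with 8.7 N steady and the alignment as computed. I'll nudge to about 10 N and hold.

```bash
python3 -m handwheel '[[[-1,-0.005,-0.012,0,0,0,0],[-1,-0.005,-0.012,0,0,0,0],[-1,-0.005,-0.012,0,0,0,0],[-1,-0.005,-0.012,0,0,0,0],[-1,-0.005,-0.012,0,0,0,0],[-1,-0.005,-0.012,0,0,0,0],[-1,-0.005,-0.012,0,0,0,0],[-1,-0.005,-0.012,0,0,0,0],[-1,-0.005,-0.012,0,0,0,0],[-1,-0.005,-0.012,0,0,0,0],[-1,-0.005,-0.012,0,0,0,0],[-1,-0.005,-0.012,0,0,0,0],[-1,-0.005,-0.012,0,0,0,0],[-1,-0.005,-0.012,0,0,0,0],[-1,-0.005,-0.012,0,0,0,0],[-1,-0.005,-0.012,0,0,0,0],[-1,-0.005,-0.012,0,0,0,0],[-1,-0.005,-0.012,0,0,0,0],[-1,-0.005,-0.012,0,0,0,0],[-1,-0.005,-0.012,0,0,0,0]]]'; for k in 1 2; do python3 -m handwheel '[[[-1,0,0,0,0,0,0],[-1,0,0,0,0,0,0],[-1,0,0,0,0,0,0],[-1,0,0,0,0,0,0],[-1,0,0,0,0,0,0],[-1,0,0,0,0,0,0],[-1,0,0,0,0,0,0],[-1,0,0,0,0,0,0],[-1,0,0,0,0,0,0],[-1,0,0,0,0,0,0],[-1,0,0,0,0,0,0],[-1,0,0,0,0,0,0],[-1,0,0,0,0,0,0],[-1,0,0,0,0,0,0],[-1,0,0,0,0,0,0],[-1,0,0,0,0,0,0],[-1,0,0,0,0,0,0],[-1,0,0,0,0,0,0],[-1,0,0,0,0,0,0],[-1,0,0,0,0,0,0]]]'; done
python3 - <<'E'
from h import *
# upright/flat check of the held bracket with the wrist view
im,d,i,T=shot('wrist');np.savez('wrist5',im=im,d=d,P=pts(d,i,T),T=T)
from rel import rel
rel('wrist5.npz',[],[(137,257)],(5,60,85,270),(90,185,130,280))
s=ctrl.get_state();print(s['contact_force'],s['tool_pos'],s['clock'])
E
```

```text
clock: 12.3
tool_pos: [0.5702, -0.1758, 0.3418]
orientation: [179.9, 0.0, 157.1]
contact_force: [5.1, 8.4, -4.7]
opening: 0.0093
grasp_force: 30.0
clock: 14.3
tool_pos: [0.5702, -0.1758, 0.3419]
orientation: [179.9, 0.0, 157.1]
contact_force: [4.1, 8.7, -4.9]
opening: 0.0095
grasp_force: 30.0
clock: 16.3
tool_pos: [0.5702, -0.1758, 0.3418]
orientation: [179.9, 0.0, 157.1]
contact_force: [4.2, 6.9, -4.3]
opening: 0.0098
grasp_force: 30.0
face n [0.00758877 0.02317088 0.99970272] yaw -18.13430032007399 plate n [0.39310062 0.9194825  0.00488295] -23.14785899381681
(np.float64(137.3), np.float64(254.9)) [11, 5, 5, 13, 45] [ 0.5613 -0.2581  0.1294]
[ 4.80295038  7.02175843 -4.07074726] [ 0.57022035 -0.17581271  0.34184631] 16.35
```

```bash
python3 -c "
from plant import ctrl
print(ctrl.hand_in())"
```

```text
the job is handed in; nothing more can be done
None
```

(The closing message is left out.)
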